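Find and seat the rocking cover of the patch kit

TASK

One of the four white covers on the grey patch kit box is not seated. Press lightly on the rims of the covers, one after another, until you find the one that rocks, then press that one straight down at its middle until it is fully home. Do not press hard on the sound covers, do not lift anything, leave everything else as it lies and finish clear of the kit.

Things in the scene. Friction and masses are not known exactly. Their poses are not given: they have to be found in the camera images.
- kit: grey plastic patch kit box fixed to the ledge, 204 x 204 x 40 high, black latch on its -x side. Origin: centre of its underside, on the ledge. On its flat top are four round compartments in a 2 x 2 pattern: a black collar, 74 across, 1 to 11 high, under a white cover: a round tray 66 across with a raised rim (5 wide, 4 high) and a boss at its middle (16 across, 4 high, level with the rim)
- place_1 (a point): point fixed in the kit on the axis of compartment 1 (-47, +47 mm from the kit's centre along its x, y), 58.5 above the ledge; the top of the rim and boss of the cover there starts within 3 above or below it. Does not move with the cover
- place_2 (a point): point fixed in the kit on the axis of compartment 2 (-47, -47 mm from the kit's centre along its x, y), 58.5 above the ledge; the top of the rim and boss of the cover there starts within 3 above or below it. Does not move with the cover
- place_3 (a point): point fixed in the kit on the axis of compartment 3 (+47, +47 mm from the kit's centre along its x, y), 58.5 above the ledge; the top of the rim and boss of the cover there starts within 3 above or below it. Does not move with the cover
- place_4 (a point): point fixed in the kit on the axis of compartment 4 (+47, -47 mm from the kit's centre along its x, y), 58.5 above the ledge; the top of the rim and boss of the cover there starts within 3 above or below it. Does not move with the cover
- seat_travel (a joint): m that the unseated cover (any of the four) has been pushed down: 0 at the start, level, 5 mm above its home, looking like the others; 0.005 home; negative if pulled up. Friction holds it: 14 to 18 N on its boss slides it straight down to a hard stop, where it stays and no longer rocks. It does not tell where that cover is
- rock_x (a joint): tilt of the unseated cover about the kit's x axis, rad, 0 level. Pressed on its rim at any side, it tips about its middle that way by about 0.15 rad (5 mm down at that rim); the rim bottoms at about 2 N. It springs level when let go
- rock_y (a joint): tilt of the unseated cover about the kit's y axis, rad, 0 level. Pressed on its rim at any side, it tips about its middle that way by about 0.15 rad (5 mm down at that rim); the rim bottoms at about 2 N. It springs level when let go
- sound_1 (a joint): sink of one of the three sound covers, m: 0 at rest. It sits on a soft seal: pressed anywhere it stays level, sinks 0.00029 per newton (1.1 mm at 4 N) and springs back; 12 N (3.5 mm) spoils it. The number in its name says nothing of its place
- sound_2 (a joint): sink of one of the three sound covers, m: 0 at rest. It sits on a soft seal: pressed anywhere it stays level, sinks 0.00029 per newton (1.1 mm at 4 N) and springs back; 12 N (3.5 mm) spoils it. The number in its name says nothing of its place
- sound_3 (a joint): sink of one of the three sound covers, m: 0 at rest. It sits on a soft seal: pressed anywhere it stays level, sinks 0.00029 per newton (1.1 mm at 4 N) and springs back; 12 N (3.5 mm) spoils it. The number in its name says nothing of its place
- lever_1: a blue nylon tire lever, lying flat on the ledge on the kit's +y side, 118 long, 15 to 18 wide, up to 10 high. Origin: underside, middle; x along the lever. Leave alone
- lever_2: a blue nylon tire lever, lying flat on the ledge on the kit's +y side, 118 long, 15 to 18 wide, up to 10 high. Origin: underside, middle; x along the lever. Leave alone
- lever_3: a blue nylon tire lever, lying flat on the ledge on the kit's +y side, 118 long, 15 to 18 wide, up to 10 high. Origin: underside, middle; x along the lever. Leave alone
- core_tool: steel valve core tool with a cross handle, 78 x 30 x 12 high, lying on the ledge beyond the kit's +x side. Origin: underside, middle. Leave alone
- rasp: chrome rasp with a black rubber handle, 135 x 20 x 12 high, lying on the ledge along the kit's -y side. Origin: underside, middle; x along it. Leave alone
- dish: white ceramic dish, 84 across, 18 high, with four black valve caps in it, on the ledge beyond the rasp. Origin: underside, middle. Leave alone
- nut: brass valve nut, 14 across, 12 high, standing on the kit's deck in the middle between the four covers. Origin: underside, middle. Leave alone

How it is judged (in metres and radians):
On the way, in this order (a step that is already met when the one before it is completed fails the run):
1. the unseated cover is pressed on its rim and rocks while still unseated (not (value of joint rock_x between -0.07 and 0.07 rad and value of joint rock_y between -0.07 and 0.07 rad) and value of joint seat_travel below 0.0025 m), for 0.05 s.
2. the cover that rocked is pushed home and level (value of joint seat_travel above 0.0036 m and value of joint rock_x between -0.06 and 0.06 rad and value of joint rock_y between -0.06 and 0.06 rad), for 0.2 s.
At the end, for the whole second after the job is handed in: the cover that rocked is home (pushed down at least 3.6 of its 5 mm), level within 0.04 rad and at rest; the sound covers are unpressed; levers, core tool, rasp, dish and nut lie within 20 mm of where they were (value of joint seat_travel above 0.0036 m and value of joint rock_x between -0.04 and 0.04 rad and value of joint rock_y between -0.04 and 0.04 rad and velocity of joint seat_travel below 0.005 m/s and value of joint each of sound_1, sound_2, sound_3 below 0.001 m and distance of each of lever_1, lever_2, lever_3, core_tool, rasp, dish, nut from where it was at the start of the episode below 0.02 m); the robot touches nothing.
It fails at once if a sound cover was forced (pushed more than 3.5 mm, about 12 N) (value of joint any of sound_1, sound_2, sound_3 above 0.0035 m).
It fails at once if the unseated cover was lifted (more than 3 mm) (value of joint seat_travel below -0.003 m).
It fails at once if a bystander was moved more than 20 mm or lifted (distance of any of lever_1, lever_2, lever_3, core_tool, rasp, dish, nut from where it was at the start of the episode above 0.02 m).
It also fails if it takes over 54 s, if anything falls off the work surface, if the arm or the gripper's body presses on something with over 40 N, if the wrist force passes 120 N, or if a joint passes its speed limit or range.

ROBOT

A 6-joint arm with a two-finger parallel gripper is mounted at the origin on the work surface. World frame = base frame: x ahead of the robot, y to its left, z up, the work surface at z = 0. Lengths are in mm, angles in rad, forces in N, time in s.
With the tool pointing down it reaches from about 350 to 775 mm from the base axis. Payload 7.3 kg.
Tool frame: the origin (TCP) lies at the very end of the fingers, on their centre line; the grasp point (between the pads) lies 19 mm behind it; z points along the fingers, y is the line along which they close (so a half turn about z gives the same grasp; the last joint's range is limited). The gripper opens to 92 mm and grips with 3 to 60 N. Pads are 19 mm wide; open, the fingers measure 130 mm over their backs; the gripper's body (75 mm by 190 mm) begins 47 mm behind the grasp point.
Start: joints at [1.105, 0.342, 1.524, -0, 1.275, -0.146], TCP at [165.033, 498.406, 226.741] pointing down, gripper open.
Joint ranges: [-2.53, 2.53], [-0.77, 2.02], [0.04, 2.7], [-1, 4.14], [0.28, 2.66], [-3.11, 3.11]. Speed limits (rad/s): [2.57, 2.57, 3.14, 3.14, 3.14, 3.14].

INTERFACE

Orientations are given as [roll, pitch, yaw] about the fixed x, y, z axes, in that order (R = Rz(yaw) Ry(pitch) Rx(roll)).
In Python, from plant import * gives the robot as it stands.
- The arm moves only by the tool arm_command, never from a script. Its arguments are lists of equal length, an entry for each row: "gripper": the finger opening in mm, from 0 to 91.8; "dp": the shift along the tool's x, y, z in units of 25 mm (1.0 is 25 mm), a list of three; "twist": the turn about the tool's z in units of 5 degrees (1.0 is 5 degrees). A call has exactly 5 rows; each row shifts and turns the commanded pose from where the row before left it, along the tool's axes as they then stand; what a row does not reach is not made up. A row lasts 1/8 s, in which the tool goes at most 62.5 mm and 10.7 degrees, less where a joint would pass 70% of its speed; a pose out of reach is approached as far as the arm can. A call is refused whole if a number of a shift passes 1 or a number of a turn 1, either way. A call with a gripper value outside its range is refused whole. The fingers move at their own pace and stop on an object; the grip force is fixed at half the most. Time passes only in rows, so rows that do not move let the fingers close, or fill a call up. It gives the time, the measured TCP pose, the force, the opening and the grip force at its end, in the units of the state.
- get_obs(): the state, without advancing time (a new reading comes with each control period).
- capture(name): name is "side" or "top"; returns the picture (420x560x3 uint8, red, green, blue); there is no depth.
- get_calibration(name): a dict with "mtx" (3x3 intrinsics, pixels), "position" and "attitude" of the camera in the world. Camera axes: x right, y down, z forward; pixel columns grow to the right and rows downward; lengths in mm; the calibration is good to about 2 mm. A picture is of the moment at which its call begins. get_calibration takes no time and is no camera call.
- close_job(): hands the job in; it is judged then, once.
The state is a dict: "time": time; "joint_positions": joint angles; "dq": joint speeds; "tau": joint torques, N m; "tool_pos": TCP position; "tcp_rot": TCP orientation; "contact_force": force on the tool from outside, world axes, zero at the start; "moment": the same for the moment, N m; "grip_width": finger opening in mm; "finger_force": force on a finger pad.
Only numpy, scipy, OpenCV 4.12 (cv2) and the standard library are available. Lean on these libraries where they do the work, as an engineer would, in place of code of your own. Each camera call takes 0.05 s, during which the arm holds its last target. There are 200 camera calls.

## Working session

There is one attempt and no reset: what is moved stays moved. The work goes in short steps, Python scripts to look and compute and a tool call to move; the robot and the scene stay as the last step left them, time stands still between calls to the robot, and variables do not carry over. Pictures are saved under pics/ and viewed, at most 10 in all, crops included, and the job is handed in when it is done.

Besides the shell and the picture viewer there is one more tool, called after "Request:" in YAML: its name, and indented under it one key for each argument. arm_command: Moves the arm, as the interface text tells. Its arguments: {"type":"object","properties":{"gripper":{"type":"array"},"dp":{"type":"array"},"twist":{"type":"array"}},"required":["gripper","dp","twist"]}

```bash
mkdir -p pics; python3 - <<'E'
from plant import *
import cv2
for n in("top","side"):
    cv2.imwrite(f"pics/{n}0.png",capture(n)[:,:,::-1]); print(get_calibration(n))
o=get_obs();print(o)
E
```

```text
{'mtx': array([[506.06096316,   0.        , 275.10012701],
       [  0.        , 506.06096316, 209.38098113],
       [  0.        ,   0.        ,   1.        ]]), 'position': array([542.42373745,  46.11076768, 964.26600455]), 'attitude': array([-3.10537499, -0.02263957, -1.55614422])}
{'mtx': array([[441.0178742 ,   0.        , 283.72980631],
       [  0.        , 441.0178742 , 202.59792151],
       [  0.        ,   0.        ,   1.        ]]), 'position': array([ 516.666471  , -517.47185885,  657.39652449]), 'attitude': array([-2.34091395,  0.01553601, -0.12558773])}
{'time': 0.1, 'joint_positions': array([ 1.10501211e+00,  3.42677976e-01,  1.52486965e+00,  2.30566222e-05,
        1.27540842e+00, -1.46023944e-01]), 'dq': array([ 1.88022233e-05, -2.27728911e-03, -5.79555894e-04,  9.10855352e-04,
       -1.53323209e-04,  1.24984295e-03]), 'tau': array([ 2.61305744e-03, -4.32004058e+01, -2.44697946e+01,  7.21788662e-02,
        5.26150223e-02, -1.39510794e-05]), 'tool_pos': array([164.85737425, 498.08575472, 226.11961556]), 'tcp_rot': array([-3.14024698e+00, -2.20195169e-04,  2.82182551e+00]), 'contact_force': array([-0.22989145, -0.63296482, -0.31878475]), 'moment': array([-0.02300101, -0.04556702,  0.01963643]), 'finger_force': 0.0, 'grip_width': 91.97000846685734}
```

View pics/top0.png

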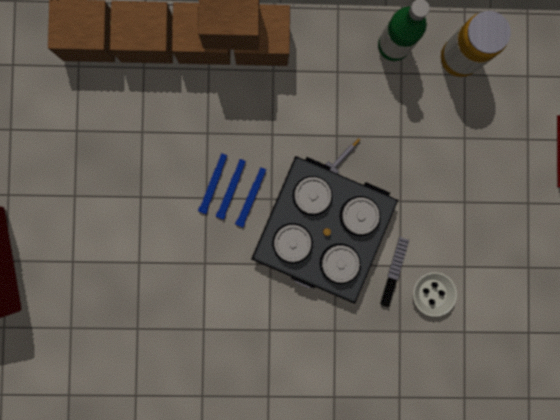

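View pics/side0.png

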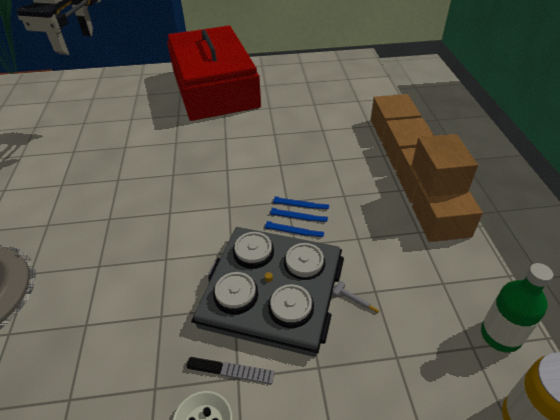

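The top view shows four white covers at about (313,196), (361,216), (293,243) and (341,264), with the nut at (327,232). The side view shows them at about (253,248), (304,260), (235,291) and (291,303). The levers are on the kit's +y side and the gripper is far away.

```bash
cat > h.py <<'E'
import cv2,numpy as np
from scipy.spatial.transform import Rotation as R
from plant import *
def ray(n,uv):
    c=get_calibration(n);d=np.linalg.inv(c["mtx"])@[*uv,1]
    d=R.from_euler('xyz',c["attitude"]).as_matrix()@d
    return np.array(c["position"]),d/np.linalg.norm(d)
def plane(n,uv,z):
    p,d=ray(n,uv);return p+d*(z-p[2])/d[2]
def tri(a,b):
    p,d=ray("top",a);q,e=ray("side",b)
    s=np.linalg.lstsq(np.c_[d,-e],q-p,rcond=None)[0]
    x,y=p+s[0]*d,q+s[1]*e
    return (x+y)/2,np.linalg.norm(x-y)
def covers(img,seeds):
    m=cv2.inRange(cv2.cvtColor(img,cv2.COLOR_RGB2HSV),(0,0,90),(180,60,255))
    out=[]
    for s in seeds:
        k=np.zeros_like(m);cv2.circle(k,s,27,255,-1)
        cs=cv2.findContours(m&k,cv2.RETR_EXTERNAL,cv2.CHAIN_APPROX_NONE)[0]
        c=max(cs,key=cv2.contourArea);e=cv2.fitEllipse(cv2.convexHull(c));out.append(e)
    return out
E
python3 - <<'E'
from h import *
np.set_printoptions(precision=1,suppress=True)
T=covers(cv2.imread("pics/top0.png")[:,:,::-1],[(313,196),(361,216),(293,243),(341,264)])
S=covers(cv2.imread("pics/side0.png")[:,:,::-1],[(304,260),(291,303),(253,248),(235,291)])
P=[]
for t,s in zip(T,S):
    p,g=tri(t[0],s[0]);P.append(p);print(np.round([*t[0],*t[1],*s[0],*s[1]],1),p,g, plane("top",t[0],58.5),plane("side",s[0],58.5))
P=np.array(P);print(P.mean(0)); 
a=P[0]-P[2];b=P[1]-P[3];c=P[0]-P[1];d=P[2]-P[3]
for v in(a,b,c,d):print(np.linalg.norm(v),np.arctan2(v[1],v[0]))
E
```

```text
[312.6 194.7  35.5  35.8 304.5 257.3  30.2  38.1] [603.4 -41.1  55.5] 0.6406600140903429 [602.9 -40.8  58.5] [603.3 -43.5  58.5]
[360.7 215.3  35.6  36.  290.9 301.8  36.3  41.4] [ 567.6 -128.2   57.2] 0.4635156901254069 [ 567.3 -127.9   58.5] [ 567.7 -129.1   58.5]
[292.3 242.8  35.7  35.9 253.4 240.1  39.1  43.3] [517.7  -4.7  73.2] 2.1288861456910766 [516.2  -5.5  58.5] [518.8   8.1  58.5]
[340.5 263.5  35.8  36.4 234.8 288.6  34.8  40.5] [480.6 -92.4  59.2] 0.26226890865340274 [480.5 -92.5  58.5] [480.7 -91.9  58.5]
[542.3 -66.6  61.3]
94.78687408941886 -0.4015176850038092
94.04746234653584 -0.39062846365277326
94.16186032450898 1.1802673692101264
96.18871614635637 1.1708528064792523
```

Request:
arm_command:
  gripper: [0,0,0,0,0]
  dp:
    - [0,0,0]
    - [-0.97,-0.665,0]
    - [-0.97,-0.665,0]
    - [-0.97,-0.665,0]
    - [-0.97,-0.665,0]
  twist: [0.8,0,0,0,0]

```text
time: 0.72
tool_pos: [229.8, 399.1, 226.4]
tcp_rot: [-3.141, -0.0, 2.752]
contact_force: [-0.4, -0.3, -0.6]
grip_width: 46.5
finger_force: 0.0
```

Request:
arm_command:
  gripper: [0,0,0,0,0]
  dp:
    - [-0.97,-0.665,0.2]
    - [-0.97,-0.665,0.2]
    - [-0.97,-0.665,0.2]
    - [-0.97,-0.665,0.2]
    - [-0.97,-0.665,0.2]
  twist: [0,0,0,0,0]

```text
time: 1.35
tool_pos: [310.3, 276.1, 201.3]
tcp_rot: [-3.141, -0.0, 2.752]
contact_force: [0.0, -0.3, 0.0]
grip_width: 1.0
finger_force: 0.0
```

Request:
arm_command:
  gripper: [0,0,0,0,0]
  dp:
    - [-0.97,-0.665,0.3]
    - [-0.97,-0.665,0.3]
    - [-0.97,-0.665,0.3]
    - [-0.97,-0.665,0.3]
    - [-0.97,-0.665,0.3]
  twist: [0,0,0,0,0]

```text
time: 1.98
tool_pos: [390.9, 153.3, 163.8]
tcp_rot: [-3.141, -0.0, 2.752]
contact_force: [1.1, -0.2, -0.3]
grip_width: 0.2
finger_force: 0.0
```

Request:
arm_command:
  gripper: [0,0,0,0,0]
  dp:
    - [-0.97,-0.665,0.6]
    - [-0.97,-0.665,0.6]
    - [-0.97,-0.665,0.6]
    - [-0.97,-0.665,0.6]
    - [-0.97,-0.665,0.6]
  twist: [0,0,0,0,0]

```text
time: 2.6
tool_pos: [471.5, 30.4, 88.5]
tcp_rot: [-3.142, -0.001, 2.752]
contact_force: [-0.0, 0.9, 0.1]
grip_width: 0.5
finger_force: 0.0
```

Request:
arm_command:
  gripper: [0,0,0,0,0]
  dp:
    - [-0.92,-0.65,0]
    - [0,0,0.4]
    - [0,0,0.4]
    - [0,0,0.16]
    - [0,0,0]
  twist: [0,0,0,0,0]

```text
time: 3.22
tool_pos: [485.8, 8.1, 64.9]
tcp_rot: [-3.142, -0.001, 2.753]
contact_force: [-0.2, -0.8, -1.0]
grip_width: 0.3
finger_force: 0.0
```

```bash
python3 - <<'E'
from h import *
a=capture("top")[130:330,220:430];b=capture("side")[150:350,150:360]
cv2.imwrite("pics/c1.png",cv2.resize(np.hstack([a,b])[:,:,::-1],(798,380)))
E
```

```text
(no output)
```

View pics/c1.png

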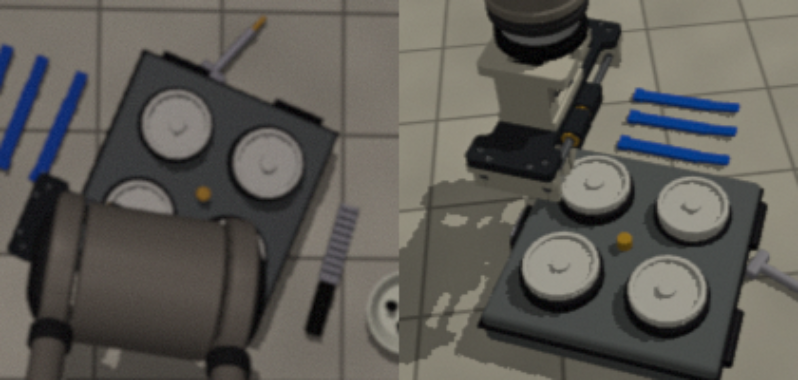

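The fingers stand over the −x rim of compartment 1 (side view crop around (550,185)) and touch nothing. I'll probe downward in small steps.

Request:
arm_command:
  gripper: [0,0,0,0,0]
  dp:
    - [0,0,0.06]
    - [0,0,0.04]
    - [0,0,0.02]
    - [0,0,0]
    - [0,0,0]
  twist: [0,0,0,0,0]

```text
time: 3.95
tool_pos: [486.4, 7.4, 62.2]
tcp_rot: [3.141, 0.0, 2.752]
contact_force: [0.2, 0.1, 0.0]
grip_width: 0.1
finger_force: 0.0
```

Request:
arm_command:
  gripper: [0,0,0,0,0]
  dp:
    - [0,0,0.02]
    - [0,0,0.02]
    - [0,0,0.02]
    - [0,0,0]
    - [0,0,0]
  twist: [0,0,0,0,0]

```text
time: 4.58
tool_pos: [486.4, 7.5, 60.7]
tcp_rot: [3.142, 0.0, 2.752]
contact_force: [-0.4, -0.5, 0.0]
grip_width: 0.8
finger_force: 0.0
```

Request:
arm_command:
  gripper: [0,0,0,0,0]
  dp:
    - [0,0,0.02]
    - [0,0,0.02]
    - [0,0,0.02]
    - [0,0,0]
    - [0,0,0]
  twist: [0,0,0,0,0]

```text
time: 5.2
tool_pos: [486.4, 7.4, 59.3]
tcp_rot: [3.141, 0.0, 2.752]
contact_force: [-0.7, -0.2, 3.3]
grip_width: 0.3
finger_force: 1.5
```

Request:
arm_command:
  gripper: [0,0,0,0,0]
  dp:
    - [0,0,0.02]
    - [0,0,0]
    - [0,0,0]
    - [0,0,0]
    - [0,0,0]
  twist: [0,0,0,0,0]

```text
time: 5.82
tool_pos: [486.4, 7.4, 58.8]
tcp_rot: [3.141, 0.0, 2.752]
contact_force: [-1.0, -0.5, 5.4]
grip_width: 0.2
finger_force: 2.4
```

Compartment 1 is sound: it rose steadily to 5.4 N within 1.5 mm. Next is compartment 2.

Request:
arm_command:
  gripper: [0,0,0,0,0]
  dp:
    - [0,0,-0.4]
    - [0,-0.945,0]
    - [0,-0.945,0]
    - [0,-0.945,0]
    - [0,-0.945,0]
  twist: [0,0,0,0,0]

```text
time: 6.45
tool_pos: [450.1, -80.6, 69.0]
tcp_rot: [3.142, -0.0, 2.752]
contact_force: [-0.2, 0.5, -0.8]
grip_width: 0.4
finger_force: 0.0
```

Request:
arm_command:
  gripper: [0,0,0,0,0]
  dp:
    - [0,0,0.1]
    - [0,0,0.1]
    - [0,0,0.04]
    - [0,0,0.02]
    - [0,0,0]
  twist: [0,0,0,0,0]

```text
time: 7.08
tool_pos: [450.6, -79.6, 62.2]
tcp_rot: [3.141, -0.0, 2.753]
contact_force: [0.1, 0.0, -0.2]
grip_width: 0.5
finger_force: 0.0
```

Request:
arm_command:
  gripper: [0,0,0,0,0]
  dp:
    - [0,0,0.02]
    - [0,0,0.02]
    - [0,0,0]
    - [0,0,0]
    - [0,0,0]
  twist: [0,0,0,0,0]

```text
time: 7.7
tool_pos: [450.5, -80.0, 61.2]
tcp_rot: [3.141, 0.0, 2.752]
contact_force: [0.3, 0.7, -0.1]
grip_width: 0.6
finger_force: 0.0
```

Request:
arm_command:
  gripper: [0,0,0,0,0]
  dp:
    - [0,0,0.02]
    - [0,0,0.02]
    - [0,0,0.02]
    - [0,0,0]
    - [0,0,0]
  twist: [0,0,0,0,0]

```text
time: 8.32
tool_pos: [450.5, -80.0, 59.8]
tcp_rot: [3.141, 0.0, 2.752]
contact_force: [-1.2, 0.0, 4.0]
grip_width: 0.6
finger_force: 1.8
```

Request:
arm_command:
  gripper: [0,0,0,0,0]
  dp:
    - [0,0,0.02]
    - [0,0,0]
    - [0,0,0]
    - [0,0,0]
    - [0,0,0]
  twist: [0,0,0,0,0]

```text
time: 8.95
tool_pos: [450.6, -80.0, 59.3]
tcp_rot: [3.141, 0.0, 2.752]
contact_force: [-1.8, -0.4, 4.5]
grip_width: 0.6
finger_force: 2.5
```

Compartment 2 is sound too. Next is compartment 4, pressed on its outer +x rim.

Request:
arm_command:
  gripper: [0,0,0,0,0]
  dp:
    - [0,0,-0.5]
    - [-0.79,0,0]
    - [-0.79,0,0]
    - [-0.79,0,0]
    - [-0.79,0,0]
  twist: [0,0,0,0,0]

```text
time: 9.57
tool_pos: [524.2, -110.2, 72.2]
tcp_rot: [3.141, 0.0, 2.752]
contact_force: [-0.4, -0.6, 0.5]
grip_width: 0.5
finger_force: 0.0
```

Request:
arm_command:
  gripper: [0,0,0,0,0]
  dp:
    - [-0.79,0,0]
    - [-0.79,0,0]
    - [-0.79,0,0]
    - [-0.79,0,0]
    - [0,0,0.1]
  twist: [0,0,0,0,0]

```text
time: 10.2
tool_pos: [597.4, -140.4, 69.4]
tcp_rot: [3.141, 0.001, 2.752]
contact_force: [0.3, 0.3, -0.4]
grip_width: 0.8
finger_force: 0.0
```

Request:
arm_command:
  gripper: [0,0,0,0,0]
  dp:
    - [0,0,0.16]
    - [0,0,0.1]
    - [0,0,0.03]
    - [0,0,0]
    - [0,0,0]
  twist: [0,0,0,0,0]

```text
time: 10.82
tool_pos: [596.7, -140.0, 62.1]
tcp_rot: [3.142, 0.0, 2.752]
contact_force: [0.2, 1.1, 0.0]
grip_width: 0.5
finger_force: 0.0
```

Request:
arm_command:
  gripper: [0,0,0,0,0]
  dp:
    - [0,0,0.02]
    - [0,0,0.02]
    - [0,0,0.02]
    - [0,0,0]
    - [0,0,0]
  twist: [0,0,0,0,0]

```text
time: 11.45
tool_pos: [596.7, -140.0, 60.5]
tcp_rot: [3.141, 0.0, 2.752]
contact_force: [0.1, -0.1, 0.3]
grip_width: 0.6
finger_force: 0.0
```

Request:
arm_command:
  gripper: [0,0,0,0,0]
  dp:
    - [0,0,0.02]
    - [0,0,0.02]
    - [0,0,0]
    - [0,0,0]
    - [0,0,0]
  twist: [0,0,0,0,0]

```text
time: 12.08
tool_pos: [596.7, -140.0, 59.5]
tcp_rot: [3.142, 0.0, 2.752]
contact_force: [0.4, 0.3, -0.2]
grip_width: 0.4
finger_force: 0.0
```

Request:
arm_command:
  gripper: [0,0,0,0,0]
  dp:
    - [0,0,0.02]
    - [0,0,0.02]
    - [0,0,0.02]
    - [0,0,0]
    - [0,0,0]
  twist: [0,0,0,0,0]

```text
time: 12.7
tool_pos: [596.7, -140.0, 58.1]
tcp_rot: [3.141, 0.0, 2.752]
contact_force: [-0.5, 0.3, 3.2]
grip_width: 0.7
finger_force: 1.5
```

Request:
arm_command:
  gripper: [0,0,0,0,0]
  dp:
    - [0,0,0.02]
    - [0,0,0]
    - [0,0,0]
    - [0,0,0]
    - [0,0,0]
  twist: [0,0,0,0,0]

```text
time: 13.32
tool_pos: [596.8, -140.0, 57.6]
tcp_rot: [3.141, 0.0, 2.752]
contact_force: [-0.1, -0.0, 5.1]
grip_width: 0.7
finger_force: 2.4
```

Compartment 4 is sound, which leaves compartment 3. I'll confirm it on its rim.

Request:
arm_command:
  gripper: [0,0,0,0,0]
  dp:
    - [0,0,-0.5]
    - [0,0.94,0]
    - [0,0.94,0]
    - [0,0.94,0]
    - [0,0.94,0]
  twist: [0,0,0,0,0]

```text
time: 13.95
tool_pos: [632.6, -52.2, 70.2]
tcp_rot: [3.142, -0.0, 2.752]
contact_force: [0.5, -0.2, 0.0]
grip_width: 0.7
finger_force: 0.0
```

Request:
arm_command:
  gripper: [0,0,0,0,0]
  dp:
    - [0,0,0.15]
    - [0,0,0.1]
    - [0,0,0.06]
    - [0,0,0]
    - [0,0,0]
  twist: [0,0,0,0,0]

```text
time: 14.58
tool_pos: [632.3, -53.5, 62.3]
tcp_rot: [3.141, 0.0, 2.751]
contact_force: [0.0, 1.5, 0.6]
grip_width: 0.5
finger_force: 0.0
```

Request:
arm_command:
  gripper: [0,0,0,0,0]
  dp:
    - [0,0,0.02]
    - [0,0,0.02]
    - [0,0,0.02]
    - [0,0,0.02]
    - [0,0,0]
  twist: [0,0,0,0,0]

```text
time: 15.2
tool_pos: [632.3, -53.0, 60.1]
tcp_rot: [3.142, -0.0, 2.752]
contact_force: [0.3, -0.1, 0.6]
grip_width: 0.3
finger_force: 0.0
```

Request:
arm_command:
  gripper: [0,0,0,0,0]
  dp:
    - [0,0,0.02]
    - [0,0,0.02]
    - [0,0,0.02]
    - [0,0,0]
    - [0,0,0]
  twist: [0,0,0,0,0]

```text
time: 15.82
tool_pos: [632.4, -53.0, 58.7]
tcp_rot: [3.142, 0.0, 2.752]
contact_force: [-0.1, -0.6, -0.6]
grip_width: 0.7
finger_force: 0.0
```

Request:
arm_command:
  gripper: [0,0,0,0,0]
  dp:
    - [0,0,0.02]
    - [0,0,0.02]
    - [0,0,0]
    - [0,0,0]
    - [0,0,0]
  twist: [0,0,0,0,0]

```text
time: 16.45
tool_pos: [632.4, -53.0, 57.7]
tcp_rot: [3.142, 0.0, 2.752]
contact_force: [-0.6, 0.3, 0.7]
grip_width: 0.2
finger_force: 0.0
```

Request:
arm_command:
  gripper: [0,0,0,0,0]
  dp:
    - [0,0,0.02]
    - [0,0,0.02]
    - [0,0,0.02]
    - [0,0,0]
    - [0,0,0]
  twist: [0,0,0,0,0]

```text
time: 17.08
tool_pos: [632.4, -53.1, 56.2]
tcp_rot: [3.141, 0.0, 2.752]
contact_force: [0.5, -0.1, 0.3]
grip_width: 0.5
finger_force: 0.1
```

Request:
arm_command:
  gripper: [0,0,0,0,0]
  dp:
    - [0,0,0.02]
    - [0,0,0.02]
    - [0,0,0]
    - [0,0,0]
    - [0,0,0]
  twist: [0,0,0,0,0]

```text
time: 17.7
tool_pos: [632.4, -53.0, 55.2]
tcp_rot: [3.141, 0.0, 2.752]
contact_force: [0.1, -0.3, 0.5]
grip_width: 0.3
finger_force: 0.3
```

Request:
arm_command:
  gripper: [0,0,0,0,0]
  dp:
    - [0,0,0.02]
    - [0,0,0.02]
    - [0,0,0.02]
    - [0,0,0]
    - [0,0,0]
  twist: [0,0,0,0,0]

```text
time: 18.32
tool_pos: [632.3, -53.0, 53.7]
tcp_rot: [3.142, -0.0, 2.752]
contact_force: [0.9, -1.0, 0.6]
grip_width: 0.5
finger_force: 0.6
```

```bash
python3 - <<'E'
from h import *
a=capture("side")[200:350,180:360]
cv2.imwrite("pics/c2.png",cv2.resize(a[:,:,::-1],(720,600),interpolation=cv2.INTER_CUBIC))
E
```

```text
(no output)
```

View pics/c2.png

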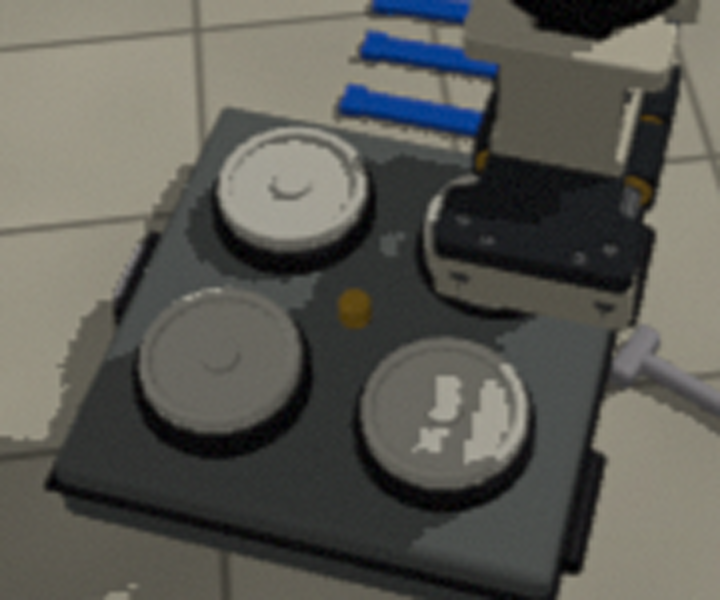

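The gripper covers compartment 3's outer rim (crop about (540,250)). The pad force grows softly at about 0.2 N/mm per finger, so this cover rocks. I'll go slightly deeper to be sure, then hold.

Request:
arm_command:
  gripper: [0,0,0,0,0]
  dp:
    - [0,0,0.02]
    - [0,0,0.02]
    - [0,0,0]
    - [0,0,0]
    - [0,0,0]
  twist: [0,0,0,0,0]

```text
time: 19.0
tool_pos: [632.4, -53.0, 52.7]
tcp_rot: [3.141, 0.0, 2.752]
contact_force: [1.1, -0.7, 0.9]
grip_width: 0.8
finger_force: 0.7
```

Request:
arm_command:
  gripper: [0,0,0,0,0]
  dp:
    - [0,0,-0.5]
    - [0.64,0,0]
    - [0.64,0,0]
    - [0,0,0]
    - [0,0,0]
  twist: [0,0,0,0,0]

```text
time: 19.62
tool_pos: [603.4, -41.1, 65.7]
tcp_rot: [3.141, 0.001, 2.752]
contact_force: [0.4, 0.2, 0.3]
grip_width: 0.1
finger_force: 0.0
```

Request:
arm_command:
  gripper: [0,0,0,0,0]
  dp:
    - [0,0,0.2]
    - [0,0,0.1]
    - [0,0,0.02]
    - [0,0,0.02]
    - [0,0,0]
  twist: [0,0,0,0,0]

```text
time: 20.25
tool_pos: [602.8, -40.9, 56.8]
tcp_rot: [3.141, 0.0, 2.752]
contact_force: [0.1, 0.7, -0.4]
grip_width: 0.4
finger_force: 0.0
```

Request:
arm_command:
  gripper: [0,0,0,0,0]
  dp:
    - [0,0,0.02]
    - [0,0,0.02]
    - [0,0,0.02]
    - [0,0,0]
    - [0,0,0]
  twist: [0,0,0,0,0]

```text
time: 20.88
tool_pos: [603.0, -40.9, 56.4]
tcp_rot: [3.141, 0.001, 2.752]
contact_force: [-2.7, 0.9, 8.1]
grip_width: 0.4
finger_force: 3.9
```

Contact came at about 56.5 and now reads 8 N. I'll keep pushing.

Request:
arm_command:
  gripper: [0,0,0,0,0]
  dp:
    - [0,0,0.03]
    - [0,0,0.03]
    - [0,0,0.03]
    - [0,0,0.03]
    - [0,0,0]
  twist: [0,0,0,0,0]

```text
time: 21.5
tool_pos: [603.2, -40.8, 54.2]
tcp_rot: [3.141, 0.002, 2.752]
contact_force: [-3.9, 0.7, 13.5]
grip_width: 0.6
finger_force: 6.7
```

Request:
arm_command:
  gripper: [0,0,0,0,0]
  dp:
    - [0,0,0.03]
    - [0,0,0.03]
    - [0,0,0.02]
    - [0,0,0]
    - [0,0,0]
  twist: [0,0,0,0,0]

```text
time: 22.12
tool_pos: [603.2, -40.8, 52.2]
tcp_rot: [3.141, 0.002, 2.752]
contact_force: [-4.8, 1.2, 13.9]
grip_width: 0.5
finger_force: 6.8
```

Request:
arm_command:
  gripper: [0,0,0,0,0]
  dp:
    - [0,0,0.03]
    - [0,0,0.02]
    - [0,0,0.02]
    - [0,0,0]
    - [0,0,0]
  twist: [0,0,0,0,0]

```text
time: 22.75
tool_pos: [603.0, -40.9, 51.2]
tcp_rot: [3.141, 0.002, 2.752]
contact_force: [-6.5, 0.9, 19.2]
grip_width: 0.5
finger_force: 9.7
```

Request:
arm_command:
  gripper: [0,0,0,0,0]
  dp:
    - [0,0,0.03]
    - [0,0,0.02]
    - [0,0,0]
    - [0,0,0]
    - [0,0,0]
  twist: [0,0,0,0,0]

```text
time: 23.38
tool_pos: [603.1, -41.0, 51.1]
tcp_rot: [3.141, 0.002, 2.752]
contact_force: [-8.9, 1.5, 26.6]
grip_width: 0.4
finger_force: 13.3
```

The TCP stays at 51.1 while the force rises, so this is the hard stop, 5.3 mm down. I'll retreat straight up and clear of the kit.

Request:
arm_command:
  gripper: [0,0,0,0,0]
  dp:
    - [0,0,-0.2]
    - [0,0,-0.8]
    - [0,0,-1]
    - [0,0,-1]
    - [0,0,-1]
  twist: [0,0,0,0,0]

```text
time: 24.0
tool_pos: [602.7, -40.8, 147.7]
tcp_rot: [3.142, -0.0, 2.752]
contact_force: [-0.6, 0.1, -0.2]
grip_width: 0.3
finger_force: 0.0
```

Request:
arm_command:
  gripper: [0,0,0,0,0]
  dp:
    - [0.5,0.9,-1]
    - [0.5,0.9,-1]
    - [0.5,0.9,-0.5]
    - [0.5,0.9,0]
    - [0.5,0.9,0]
  twist: [0,0,0,0,0]

```text
time: 24.62
tool_pos: [587.5, 87.7, 209.7]
tcp_rot: [3.141, 0.0, 2.752]
contact_force: [0.4, 0.0, -0.3]
grip_width: 0.4
finger_force: 0.0
```

Request:
arm_command:
  gripper: [0,0,0,0,0]
  dp:
    - [0.5,0.9,0]
    - [0.5,0.9,0]
    - [0.5,0.9,0]
    - [0,0,0]
    - [0,0,0]
  twist: [0,0,0,0,0]

```text
time: 25.25
tool_pos: [578.6, 163.1, 209.5]
tcp_rot: [-3.141, -0.0, 2.752]
contact_force: [-0.1, 0.0, -0.1]
grip_width: 0.0
finger_force: 0.0
```

```bash
python3 - <<'E'
from h import *
a=capture("side")[180:380,160:400]
cv2.imwrite("pics/c3.png",cv2.resize(a[:,:,::-1],(720,600),interpolation=cv2.INTER_CUBIC))
E
```

```text
(no output)
```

View pics/c3.png

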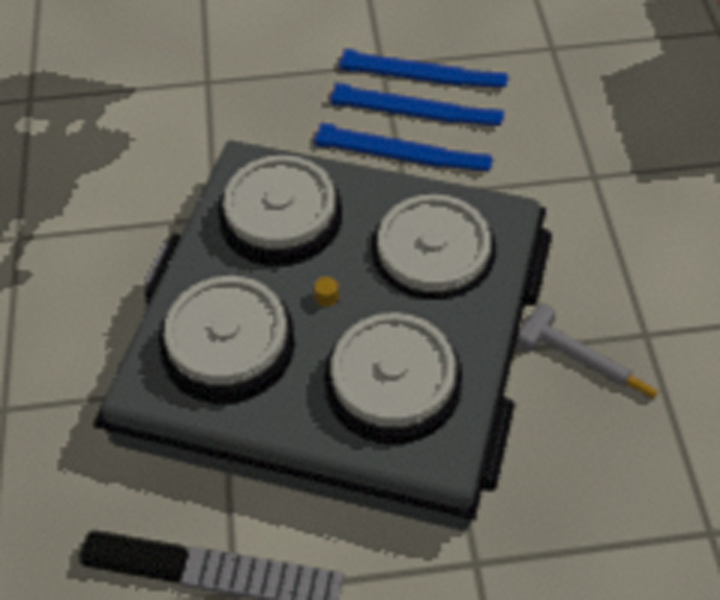

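The cover of compartment 3 (crop (435,243)) now sits lower than the others and level. The other things in view have not moved, and the arm is clear.

```bash
python3 -c "
from plant import *
print(close_job())"
```

```text
the job is handed in; nothing more can be done
None
```

The unseated cover was the one on compartment 3: it rocked under a light rim press, I pushed it about 5 mm down to its hard stop, the three sound covers saw no more than about 5.5 N, and the job is handed in with the arm clear of the kit (no verdict was returned).

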